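Nest the dome covers in the packing carton

TASK

Pack the donated dome covers as one inverted stack: take the orange cover from its tilted wire stand, turn it level with its hollow side up and lower it gently, without dropping it, into the grey one that waits in the carton, then cup the blue cover inside the orange one in the same way. Each must sit level and fully down with its knob on the floor of the one below and be let go; leave the grey cover in the carton and do not disturb the other goods on the table.

Things in the scene. Friction and masses are not known exactly. Their poses are not given: they have to be found in the camera images.
- lid_orange: Orange plastic dome cover with black knob, 152 mm across, 76 mm tall, 0.22 kg, round about z. Origin: middle of the knob's flat end; +z points out through the open mouth (+z up = inverted). Along z: knob 52 mm across from 0 to 24 mm, then the shell, outer radius 38 mm at 24, 57 at 40, 76 at 76 mm (rim). Starts in stand_a; goes into the grey one.
- lid_blue: Blue plastic dome cover with black knob, 152 mm across, 76 mm tall, 0.22 kg, round about z. Origin: middle of the knob's flat end; +z points out through the open mouth (+z up = inverted). Along z: knob 52 mm across from 0 to 24 mm, then the shell, outer radius 38 mm at 24, 57 at 40, 76 at 76 mm (rim). Starts in stand_b; goes into the orange one.
- lid_grey: Grey plastic dome cover with black knob, 152 mm across, 76 mm tall, 0.22 kg, round about z. Origin: middle of the knob's flat end; +z points out through the open mouth (+z up = inverted). Along z: knob 52 mm across from 0 to 24 mm, then the shell, outer radius 38 mm at 24, 57 at 40, 76 at 76 mm (rim). Sits inverted in the carton.
- lid_orange_rim (a point): Middle of the orange cover's mouth, in the plane of its rim, 76 mm from the origin. Near the rim the wall flares 28 degrees from the axis; it is about 8 mm thick at the rim, 10 mm lower down, outer radius 76 mm at the rim. Flat inner floor 44 mm below this point. Axes as the cover's.
- lid_blue_rim (a point): Middle of the blue cover's mouth, in the plane of its rim, 76 mm from the origin. Near the rim the wall flares 28 degrees from the axis; it is about 8 mm thick at the rim, 10 mm lower down, outer radius 76 mm at the rim. Flat inner floor 44 mm below this point. Axes as the cover's.
- lid_grey_rim (a point): Middle of the grey cover's mouth, in the plane of its rim, 76 mm from the origin. Near the rim the wall flares 28 degrees from the axis; it is about 8 mm thick at the rim, 10 mm lower down, outer radius 76 mm at the rim. Flat inner floor 44 mm below this point. Axes as the cover's.
- carton: Fixed low open cardboard carton, 170 x 170 x 42 mm, with an insert level with its top that has a round opening 116 mm across, in which the grey cover sits loose, its origin about 4 mm up. A cover cupped in another has its origin 32 mm above the other's, with about 3 mm of sideways play. Origin on the table under the middle of the opening; z up.
- stand_a: Fixed steel wire stand holding the orange cover, 135 mm wide, 115 mm tall. Origin on the table under the centre of its hoop (127 mm across, centre 65 mm up), which is tilted 40 degrees to face up and to the stand's +x, highest at its -x side. The cover rests loose in it, its z along the hoop's axis, its origin 42 mm below the hoop's centre along it, its rim's highest point 140 mm up, at -x.
- stand_b: Fixed steel wire stand holding the blue cover, 135 mm wide, 115 mm tall. Origin on the table under the centre of its hoop (127 mm across, centre 65 mm up), which is tilted 40 degrees to face up and to the stand's +x, highest at its -x side. The cover rests loose in it, its z along the hoop's axis, its origin 42 mm below the hoop's centre along it, its rim's highest point 140 mm up, at -x.
- lotion: White lotion bottle with yellow label and orange cap, 54 mm across, 150 mm tall; origin at the middle of its underside, z up. Loose bystander; leave it standing where it is.
- cream_jar: White jar with a blue cap, 68 mm across, 70 mm tall; origin at the middle of its underside, z up. Loose bystander; leave it standing where it is.
- soap_box: Green box, 60 x 100 x 50 mm (x, y, z); origin at the middle of its underside, z up. Loose bystander; leave it standing where it is.
Mind the look-alikes: they are no part of the job. Leave any yellow look-alike of the lid_orange alone. What is shaped like the lid_grey but purple is not meant.

How it is judged:
By the outcome, as a careful person would: the job done as asked, in the order asked, and still so for the second after the job is handed in, with the robot touching nothing.
It also fails if it takes over 64 s, if anything falls off the work surface, if the arm or the gripper's body presses on something with over 40 N, if the wrist force passes 120 N, or if a joint passes its speed limit or range.

ROBOT

A 6-joint arm with a two-finger parallel gripper is mounted at the origin on the work surface. World frame = base frame: x ahead of the robot, y to its left, z up, the work surface at z = 0. Lengths are in m, angles in rad, forces in N, time in s.
With the tool pointing down it reaches from about 0.275 to 0.725 m from the base axis. Payload 5.6 kg.
Tool frame: the origin (TCP) lies midway between the tips of the shut fingers; the grasp point (between the pads) lies 19 mm behind it (arm.grip_depth is the distance from the TCP to the grasp point, in m); z points along the fingers, y is the line along which they close (so a half turn about z gives the same grasp; the last joint's range is limited). The gripper opens to 85 mm and grips with 20 to 120 N. Pads are 22 mm wide; open, the fingers measure 114 mm over their backs; the gripper's body (76 mm by 85 mm) begins 54 mm behind the grasp point. The pads swing forward as they close: fully open they stand 13 mm farther back than shut.
Start: joints at [-0.855, 0.255, 0.108, 0, -1.424, -0.285], TCP at [0.23, -0.5, 0.231] pointing down, gripper open.
Joint ranges: [-2.95, 2.95], [-1.21, 1.97], [-1.09, 1.5], [-2.87, 1.71], [-2.94, -0.07], [-3.05, 3.05]. Speed limits (rad/s): [2.57, 2.57, 3.14, 3.14, 3.14, 3.14].

INTERFACE

Orientations are given as a unit quaternion [w, x, y, z].
In Python, from bench import arm gives the robot as it stands. The module is installed in compiled form; this text tells all that it offers.
- The arm moves only by the tool move_arm, never from a script. Its argument "series" is a list of rows, each a list of 3 entries, a list of its own where there are three numbers: the shift along the tool's x, y, z in m, then the turn, a rotation vector about the tool's x, y, z in rad, then the opening, from 0 (shut) to 1 (fully open). A call has 1 to 8 rows; each row is the pose to reach, as a shift and turn from the pose commanded when the call began, along the tool's axes at that moment; what a row does not reach only later rows make up. A row lasts 1/8 s, in which the tool goes at most 62.5 mm and 10.7 degrees, less where a joint would pass 70% of its speed; a pose out of reach is approached as far as the arm can. A call with a gripper value outside its range is refused whole. The fingers move at their own pace and stop on an object; "grip_force" is the grip in N (left out, the last holds). Time passes only in rows, so rows that repeat a pose let the fingers close. It gives the time, the measured TCP pose, the force, the opening and the grip force at its end, in the units of the state.
- arm.read_state(): the state, without advancing time (a new reading comes with each control period).
- arm.snapshot(name): name is "side" or "top"; returns the picture (480x640x3 uint8, red, green, blue); there is no depth.
- arm.camera_model(name): a dict with "vertical_fov" (degrees; the focal length in pixels is half the picture's height over the tangent of half this angle, whatever the lens; pixels are square), "cx", "cy" (the principal point, pixels), "R" (3x3) and "t" (3): a world point X has camera coordinates R X + t. Camera axes: x right, y down, z forward; pixel columns grow to the right and rows downward; lengths in m; the calibration is good to about 2 mm. A picture is of the moment at which its call begins. camera_model takes no time and is no camera call.
- arm.finish_job(): hands the job in; it is judged then, once.
The state is a dict: "time": time; "q": joint angles; "qvel": joint speeds; "joint_torque": joint torques, N m; "tool_pos": TCP position; "ee_rot": TCP orientation; "wrist_force": force on the tool from outside, world axes, zero at the start; "moment": the same for the moment, N m; "finger_gap": opening from 0.0 (shut) to 1.0 (fully open); "grip_force": force on a finger pad.
Only numpy, scipy, OpenCV 4.12 (cv2) and the standard library are available. Lean on these libraries where they do the work, as an engineer would, in place of code of your own. Each camera call takes 0.05 s, during which the arm holds its last target. There are 200 camera calls.

## Working session

There is one attempt and no reset: what is moved stays moved. The work goes in short steps, Python scripts to look and compute and a tool call to move; the robot and the scene stay as the last step left them, time stands still between calls to the robot, and variables do not carry over. Pictures are saved under pics/ and viewed, at most 10 in all, crops included, and the job is handed in when it is done.

Besides the shell and the picture viewer there is one more tool, called after "Emit:" as name(argument=value, ...) on one line, values as JSON. move_arm: Moves the arm, as the interface text tells. Its arguments: {"type":"object","properties":{"series":{"type":"array","items":{"type":"array"}},"grip_force":{"type":"number"}},"required":["series"]}

```bash
mkdir -p pics; python3 - <<'E'
from bench import arm
import cv2,numpy as np
for n in("side","top"):
    cv2.imwrite(f"pics/{n}0.png",arm.snapshot(n)[:,:,::-1]); m=arm.camera_model(n); print(n,m)
print(arm.read_state(),arm.grip_depth)
E
```

```text
side {'vertical_fov': 54.66253159385099, 'cx': 313.0142556612982, 'cy': 236.69104306194365, 'R': array([[-0.86289438, -0.50532789, -0.00755056],
       [-0.30354617,  0.53016282, -0.79169888],
       [ 0.40407055, -0.68086057, -0.61086486]]), 't': array([0.45334559, 0.21273318, 0.65761955])}
top {'vertical_fov': 56.016595683655694, 'cx': 324.1090896259609, 'cy': 245.7360555456749, 'R': array([[ 0.02601909, -0.99965714,  0.00293477],
       [-0.9990623 , -0.02610501, -0.03454046],
       [ 0.03460523, -0.0020333 , -0.99939899]]), 't': array([-0.03792339,  0.50961239,  1.07554219])}
{'time': 0.1, 'q': array([-8.55402355e-01,  2.55695005e-01,  1.07177175e-01, -4.19865025e-04,
       -1.42394063e+00, -2.84621703e-01]), 'qvel': array([-0.000648  , -0.00159848,  0.00362859,  0.00238266,  0.00140231,
        0.00087234]), 'joint_torque': array([-2.02602605e-03, -3.87600124e+01,  2.38477081e+01,  5.37786752e+00,
       -3.73672796e-03,  3.31766819e-05]), 'tool_pos': array([ 0.22954288, -0.49932787,  0.23049993]), 'ee_rot': array([-2.16214548e-04, -2.13694400e-01,  9.76900184e-01,  8.28881196e-04]), 'wrist_force': array([0.07127583, 0.81588367, 0.28448969]), 'moment': array([-0.03701873,  0.00485567, -0.00096486]), 'grip_force': 0.0, 'finger_gap': 1.0012803091175546} 0.0187
```

View pics/side0.png

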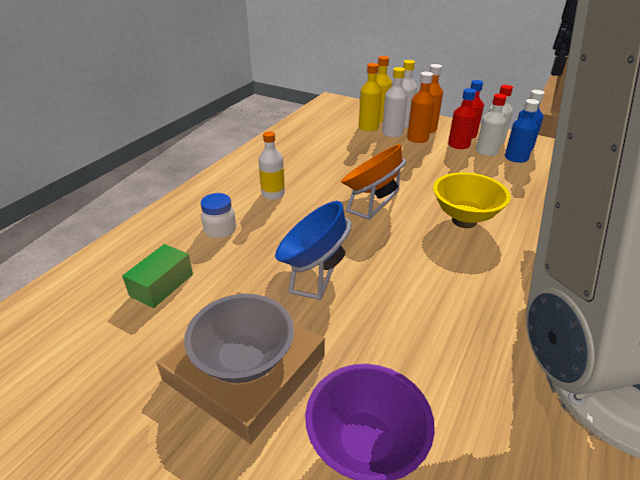

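View pics/top0.png

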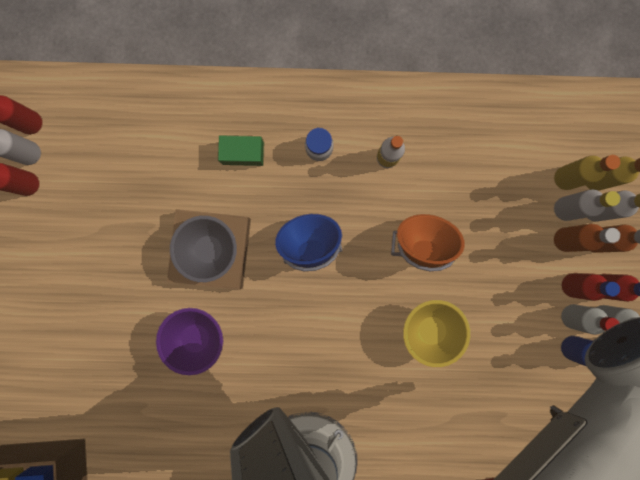

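The top picture shows the candidates, with orange in a stand at (430,242), a yellow look-alike standing free at (437,333), blue in a stand at (308,242), grey in the carton at (203,248) and a purple look-alike on the table at (190,341). Both stands have the mouth facing +x (away from the robot) and the high rim on the robot's side. The covers in the stands and in the carton fit the description. I'll confirm with a crop and fit the poses.

```bash
cat >h.py <<'E'
from bench import arm
import cv2,numpy as np
from scipy.spatial.transform import Rotation as Ro
from scipy.optimize import minimize
cam={n:arm.camera_model(n) for n in("side","top")}
def proj(n,X):
    m=cam[n]; f=240/np.tan(np.radians(m["vertical_fov"]/2)); c=X@m["R"].T+m["t"]
    return c[:,:2]/c[:,2:]*f+[m["cx"],m["cy"]]
t=np.linspace(0,2*np.pi,60)
SH=np.vstack([np.c_[r*np.cos(t),r*np.sin(t),0*t+z] for z,r in((.024,.038),(.040,.057),(.076,.076))])
def mask(img,col):
    h=cv2.cvtColor(img,cv2.COLOR_RGB2HSV).astype(int); H,S,V=h[...,0],h[...,1],h[...,2]
    return {"orange":(H<14)&(S>170)&(V>70),"blue":(H>100)&(H<120)&(S>150)&(V>40),"grey":(S<50)&(V<175)&(V>40)}[col].astype(np.uint8)
def comp(m,p):
    n,l=cv2.connectedComponents(m); ys,xs=np.nonzero(l); i=np.argmin((xs-p[0])**2+(ys-p[1])**2)
    return (l==l[ys[i],xs[i]]).astype(np.uint8)
def sil(n,X):
    im=np.zeros((480*4,640*4),np.uint8); h=cv2.convexHull(((proj(n,X)*4+1.5)).round().astype(np.int32)); cv2.fillPoly(im,[h],1)
    return cv2.resize(im.astype(np.float32),(640,480),interpolation=cv2.INTER_AREA)
def standpose(p):  # x,y,yaw -> R,origin of lid
    R=Ro.from_euler("z",p[2])*Ro.from_euler("y",np.radians(40)); return R,np.array([p[0],p[1],.065])-R.apply([0,0,.042])
def fit(masks,pose,p0,d):
    def c(p):
        R,o=pose(p); return sum(abs(sil(n,R.apply(SH)+o)-m).sum() for n,m in masks.items())
    S=np.vstack([p0,np.array(p0)+np.diag(d)]); r=minimize(c,p0,method="Nelder-Mead",options=dict(initial_simplex=S,xatol=1e-4,fatol=.5))
    return r.x.round(4),r.fun,{n:int(m.sum()) for n,m in masks.items()}
def goal(pos,zdir,ydir):
    "relative shift/turn in tool axes to the pose with grasp axes; pos=TCP"
    s=arm.read_state(); w,x,y,z=s["ee_rot"]; R=Ro.from_quat([x,y,z,w])
    z_=zdir/np.linalg.norm(zdir); best=None
    for sg in(1,-1):
        y_=sg*(ydir-z_*(ydir@z_)); y_/=np.linalg.norm(y_)
        T=Ro.from_matrix(np.c_[np.cross(y_,z_),y_,z_]); rv=(R.inv()*T).as_rotvec()
        print("shift",R.inv().apply(pos-s["tool_pos"]).round(4),"turn",rv.round(3))
E
python3 - <<'E'
from h import *
I={n:cv2.imread(f"pics/{n}0.png")[:,:,::-1].copy() for n in cam}
cv2.imwrite("pics/crop.png",cv2.resize(I["top"][190:390,150:480],None,fx=2.4,fy=2.4)[:,:,::-1])
for c,ps,pt in(("orange",(375,165),(430,240)),("blue",(315,235),(308,240))):
    M={"side":comp(mask(I["side"],c),ps),"top":comp(mask(I["top"],c),pt)}
    p0=[.5,-.24 if c=="orange" else .03,0]
    print(c,fit(M,standpose,p0,[.03,.03,.3]),[fit({n:M[n]},standpose,p0,[.03,.03,.3])[:2] for n in M])
M={"side":comp(mask(I["side"],"grey"),(240,330)),"top":comp(mask(I["top"],"grey"),(203,248))}
g=lambda p:(Ro.identity(),np.array([p[0],p[1],.004]))
print("grey",fit(M,g,[.5,.27],[.03,.03]),[fit({n:M[n]},g,[.5,.27],[.03,.03])[:2] for n in M])
E
```

```text
orange (array([ 0.5154, -0.2558, -0.1969]), np.float64(1242.1875), {'side': 700, 'top': 2528}) [(array([ 0.5255, -0.258 , -0.2896]), np.float64(869.0625)), (array([ 0.5133, -0.2556, -0.1825]), np.float64(265.75))]
blue (array([0.5141, 0.0043, 0.0392]), np.float64(2337.5625), {'side': 2609, 'top': 827}) [(array([0.5146, 0.0035, 0.0136]), np.float64(331.75)), (array([0.5301, 0.0474, 0.8421]), np.float64(1920.4375))]
grey (array([0.4965, 0.2484]), np.float64(469.6875), {'side': 7415, 'top': 3448}) [(array([0.4971, 0.2483]), np.float64(286.875)), (array([0.4959, 0.2476]), np.float64(171.75))]
```

View pics/crop.png

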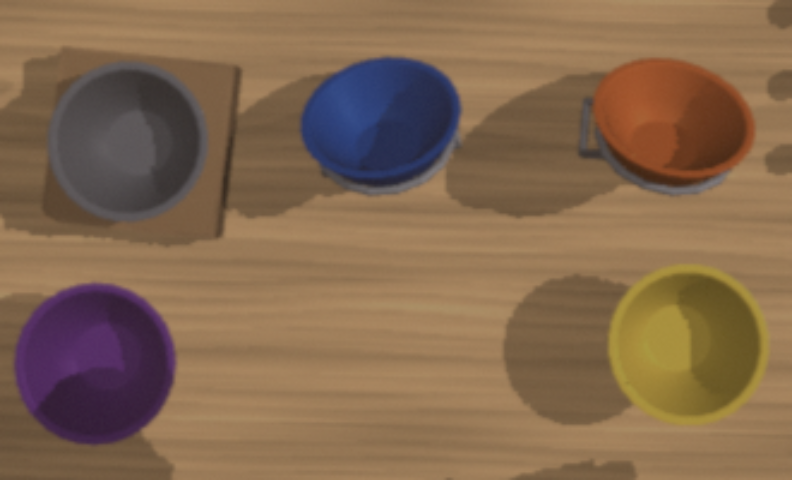

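The crop confirms orange and blue in wire stands, grey in the carton, and yellow and purple as free look-alikes. Two of the masks are incomplete because of shading, so I'll loosen them and refit.

```bash
python3 - <<'E'
import re
s=open("h.py").read()
s=s.replace('(H<14)&(S>170)&(V>70)','((H<13)|(H>175))&(S>160)&(V>25)').replace('(H>100)&(H<120)&(S>150)&(V>40)','(H>98)&(H<128)&(S>90)&(V>15)')
open("h.py","w").write(s)
E
python3 - <<'E'
from h import *
I={n:cv2.imread(f"pics/{n}0.png")[:,:,::-1].copy() for n in cam}
for c,ps,pt in(("orange",(375,165),(430,240)),("blue",(315,235),(308,235))):
    M={"side":comp(mask(I["side"],c),ps),"top":comp(mask(I["top"],c),pt)}
    p0=[.515,-.256 if c=="orange" else .005,0]
    print(c,fit(M,standpose,p0,[.03,.03,.3]),[fit({n:M[n]},standpose,p0,[.03,.03,.3])[:2] for n in M])
h=cv2.cvtColor(I["side"],cv2.COLOR_RGB2HSV); print(h[178,380],h[170,360],h[160,395],h[185,365])
E
```

```text
orange (array([ 0.5137, -0.2546, -0.3033]), np.float64(1671.0625), {'side': 1, 'top': 2630}) [(array([ 1.7233, -2.4578,  1.18  ]), np.float64(1.0)), (array([ 0.5126, -0.2564, -0.1454]), np.float64(176.6875))]
blue (array([0.5073, 0.008 , 0.192 ]), np.float64(615.5625), {'side': 2756, 'top': 2583}) [(array([0.5102, 0.0076, 0.1324]), np.float64(294.875)), (array([0.5045, 0.0056, 0.2725]), np.float64(244.0625))]
[ 12 221 111] [ 13 255 206] [ 13 255 129] [ 12 255 123]
```

```bash
sed -i 's/((H<13)|(H>175))&(S>160)&(V>25)/(H<15)\&(S>180)\&(V>25)/' h.py; python3 - <<'E'
from h import *
I={n:cv2.imread(f"pics/{n}0.png")[:,:,::-1].copy() for n in cam}
out=[]
for c,ps,pt,p in(("orange",(375,165),(430,240),None),("blue",(315,235),(308,235),[.5073,.008,.192])):
    M={"side":comp(mask(I["side"],c),ps),"top":comp(mask(I["top"],c),pt)}
    if c=="orange":
        p0=[.515,-.256,-.2]
        r=fit(M,standpose,p0,[.03,.03,.3]);p=r[0]
        print(c,r,[fit({n:M[n]},standpose,p0,[.03,.03,.3])[:2] for n in M])
    R,o=standpose(p)
    for n,(x,y) in(("side",(240,110)),("top",(250,180))):
        X=I[n][:,:,::-1].copy()
        cv2.polylines(X,[(proj(n,R.apply(SH[120:])+o)*16).astype(np.int32)],True,(0,255,0),1,shift=4)
        a=R.apply([[-.076,0,.076]])+o; a=proj(n,a)[0].astype(int); cv2.circle(X,tuple(int(v) for v in a),2,(255,0,255),-1)
        out.append(cv2.resize(X[y:y+150,x:x+230] if n=="side" else X[y:y+120,x:x+230],None,fx=1.7,fy=1.7))
cv2.imwrite("pics/ov.png",np.hstack([np.vstack(out[:2]),np.vstack(out[2:])]))
E
```

```text
orange (array([ 0.5172, -0.2581, -0.1406]), np.float64(1759.875), {'side': 1258, 'top': 1451}) [(array([ 0.5238, -0.2641, -0.2785]), np.float64(340.9375)), (array([ 0.5172, -0.2526, -0.3221]), np.float64(1307.9375))]
```

View pics/ov.png

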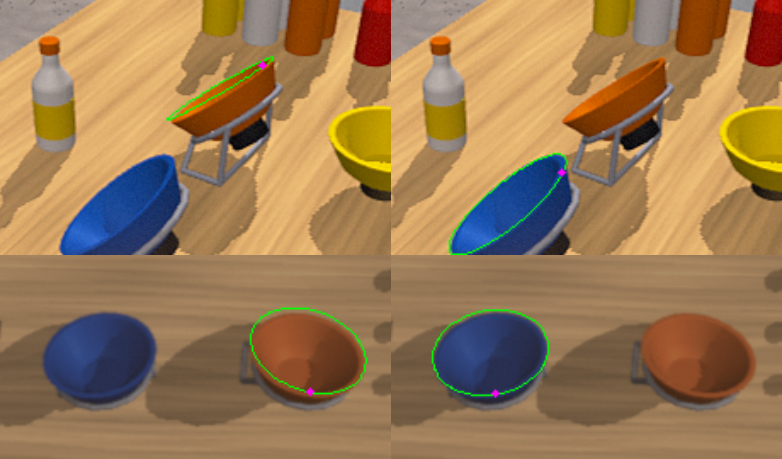

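```bash
python3 - <<'E'
from h import *
I={n:cv2.imread(f"pics/{n}0.png")[:,:,::-1].copy() for n in cam}
def mk(n):
    h=cv2.cvtColor(I[n],cv2.COLOR_RGB2HSV).astype(int)
    return ((h[...,0]<(15 if n=="side" else 13))&(h[...,1]>(180 if n=="side" else 160))&(h[...,2]>25)).astype(np.uint8)
M={"side":comp(mk("side"),(375,165)),"top":comp(mk("top"),(430,240))}
r=fit(M,standpose,[.515,-.256,-.2],[.01,.01,.15]); print(r)
for c,p in (("orange",r[0]),("blue",[.507,.007,.19])):
    R,o=standpose(p)
    u=R.apply([-np.sin(np.radians(28)),0,np.cos(np.radians(28))]); nrm=R.apply([-np.cos(np.radians(28)),0,-np.sin(np.radians(28))])
    rim=R.apply([-.076,0,.076])+o
    mid=rim-.0045*nrm
    print(c,"rim",rim.round(4),"u",u.round(3))
    tcp=mid-u*(.005+.0187)   # grasp point 5 mm below the rim edge
    for d in(.08,0): goal(tcp+u*d,-u,nrm)
E
```

```text
(array([ 0.5135, -0.2581, -0.0865]), np.float64(658.375), {'side': 1258, 'top': 2630})
orange rim [ 0.4773 -0.255   0.1399] u [ 0.207 -0.018  0.978]
shift [-0.3411  0.1106  0.0366] turn [-0.188  0.111 -1.049]
shift [-0.3411  0.1106  0.0366] turn [0.128 0.217 2.079]
shift [-0.3267  0.1187  0.1149] turn [-0.188  0.111 -1.049]
shift [-0.3267  0.1187  0.1149] turn [0.128 0.217 2.079]
blue rim [4.713e-01 1.000e-04 1.399e-01] u [0.204 0.039 0.978]
shift [-0.4438  0.349   0.037 ] turn [-0.176  0.14  -1.325]
shift [-0.4438  0.349   0.037 ] turn [0.15  0.188 1.804]
shift [-0.4277  0.3528  0.1153] turn [-0.176  0.14  -1.325]
shift [-0.4277  0.3528  0.1153] turn [0.15  0.188 1.804]
```

Emit:
move_arm(series=[[[-0.17,0.055,0.01],[-0.094,0.055,-0.525],0.38],[[-0.341,0.111,0.037],[-0.188,0.111,-1.049],0.38],[[-0.341,0.111,0.037],[-0.188,0.111,-1.049],0.38],[[-0.341,0.111,0.037],[-0.188,0.111,-1.049],0.38],[[-0.341,0.111,0.037],[-0.188,0.111,-1.049],0.38],[[-0.341,0.111,0.037],[-0.188,0.111,-1.049],0.38],[[-0.341,0.111,0.037],[-0.188,0.111,-1.049],0.38],[[-0.341,0.111,0.037],[-0.188,0.111,-1.049],0.38]], grip_force=60)

```text
time: 1.1
tool_pos: [0.493, -0.2564, 0.1939]
ee_rot: [-0.071, -0.672, 0.733, 0.077]
wrist_force: [-0.6, 0.3, -0.3]
finger_gap: 0.383
grip_force: 0.0
```

```bash
cat >g.py <<'E'
from h import *
s=arm.read_state(); print(s["time"],s["tool_pos"].round(4),s["ee_rot"].round(3),s["q"].round(2),s["finger_gap"].round(3),s["grip_force"],s["wrist_force"].round(1))
def stand_goal(p,ds,depth=.005):
    R,o=standpose(p); c,sn=np.cos(np.radians(28)),np.sin(np.radians(28))
    u=R.apply([-sn,0,c]); nrm=R.apply([-c,0,-sn]); rim=R.apply([-.076,0,.076])+o
    for d in ds: goal(rim-.0045*nrm-u*(depth+.0187)+u*d,-u,nrm)
E
python3 - <<'E'
from g import *
stand_goal([.5135,-.2581,-.0865],(.08,0))
for n,(x,y) in(("side",(300,60)),("top",(340,140))):
    I=arm.snapshot(n)[:,:,::-1].copy(); cv2.imwrite(f"pics/{n}1.png",I)
    cv2.imwrite(f"pics/{n}1c.png",I)
a,b=cv2.imread("pics/side1.png")[60:260,300:500],cv2.imread("pics/top1.png")[170:370,330:530]
cv2.imwrite("pics/c1.png",cv2.resize(np.hstack([a,b]),None,fx=2,fy=2))
E
```

```text
Traceback (most recent call last):
  File "g.py", line 2, in <module>
    s=arm.read_state(); print(s["time"],s["tool_pos"].round(4),s["ee_rot"].round(3),s["q"].round(2),s["finger_gap"].round(3),s["grip_force"],s["wrist_force"].round(1))
                                                                                                    ^^^^^^^^^^^^^^^^^^^^^
AttributeError: 'float' object has no attribute 'round'
```

```bash
sed -i 's/s\["finger_gap"\].round(3)/round(s["finger_gap"],3)/' g.py
python3 - <<'E'
from g import *
stand_goal([.5135,-.2581,-.0865],(.08,0))
I={n:arm.snapshot(n)[:,:,::-1] for n in cam}
a,b=I["side"][60:260,300:500],I["top"][170:370,330:530]
cv2.imwrite("pics/c1.png",cv2.resize(np.hstack([a,b]),None,fx=2,fy=2))
E
```

```text
1.1 [ 0.493  -0.2564  0.1939] [-0.071 -0.672  0.733  0.077] [-0.18  0.42  0.22  0.02 -1.58  0.09] 0.383 0.0 [-0.6  0.3 -0.3]
shift [-0.0001 -0.0003 -0.0002] turn [-0.    -0.001 -0.001]
shift [-0.0001 -0.0003 -0.0002] turn [-2.000e-03  0.000e+00  3.141e+00]
shift [-0.0002 -0.0003  0.0798] turn [-0.    -0.001 -0.001]
shift [-0.0002 -0.0003  0.0798] turn [-2.000e-03  0.000e+00  3.141e+00]
```

View pics/c1.png

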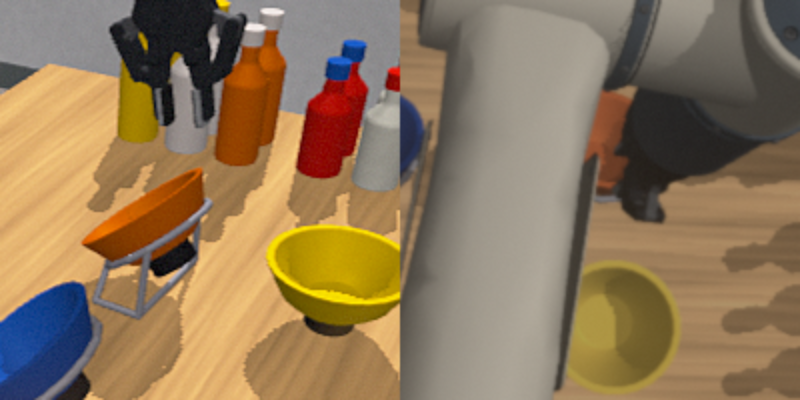

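```bash
python3 - <<'E'
from h import *
I=cv2.imread("pics/side0.png")[:,:,::-1].copy()
h=cv2.cvtColor(I,cv2.COLOR_RGB2HSV).astype(int); m=comp(((h[...,0]<15)&(h[...,1]>180)&(h[...,2]>25)).astype(np.uint8),(375,165))
ys,xs=np.nonzero(m); print("img right",xs.max(),"top",ys.min(),"left",xs.min(),ys[xs.argmin()],"topright y",ys[xs>=xs.max()-1].min())
for p in([.5135,-.2581,-.0865],[.5126,-.2564,-.145],[.5238,-.2641,-.2785]):
    R,o=standpose(p); q=proj("side",R.apply(SH[120:])+o); i=q[:,0].argmin(); print(q.max(0)[0],q.min(0)[1],q[i], q[q[:,0].argmax()])
E
```

```text
img right 401 top 144 left 341 180 topright y 144
401.4592851162613 143.03088041409404 [339.69128412 180.62652859] [401.45928512 143.30732094]
402.24502014029895 144.02577145666714 [339.55525694 180.36241075] [402.24502014 144.30731385]
400.2489859542062 142.85473051068533 [336.50966841 175.09798076] [400.24898595 142.85644158]
```

Model and picture agree within about 1 px, so I'll descend and grasp.

Emit:
move_arm(series=[[[0,0,0.03],[0,0,0],0.38],[[0,0,0.055],[0,0,0],0.38],[[0,0,0.07],[0,0,0],0.38],[[0,0,0.08],[0,0,0],0.38],[[0,0,0.08],[0,0,0],0.25],[[0,0,0.08],[0,0,0],0.17],[[0,0,0.08],[0,0,0],0.08],[[0,0,0.08],[0,0,0],0.0]], grip_force=60)

```text
time: 2.2
tool_pos: [0.478, -0.2552, 0.1172]
ee_rot: [-0.07, -0.673, 0.733, 0.075]
wrist_force: [1.5, 1.4, 5.3]
finger_gap: 0.08
grip_force: 60.4
```

Emit:
move_arm(series=[[[0,0,0],[0,0,0],0.0],[[0,0,0],[0,0,0],0.0]])

```text
time: 2.45
tool_pos: [0.478, -0.2552, 0.1171]
ee_rot: [-0.07, -0.672, 0.733, 0.075]
wrist_force: [2.5, 2.5, 5.5]
finger_gap: 0.077
grip_force: 60.7
```

Emit:
move_arm(series=[[[0,0,-0.01],[0,0,0],0.0],[[0,0,-0.025],[0,0,0],0.0],[[0,0,-0.045],[0,0,0],0.0],[[0,0,-0.07],[0,0,0],0.0],[[0,0,-0.095],[0,0,0],0.0],[[0,0,-0.115],[0,0,0],0.0],[[0,0,-0.125],[0,0,0],0.0],[[0,0,-0.125],[0,0,0],0.0]])

```text
time: 3.45
tool_pos: [0.5025, -0.2573, 0.2386]
ee_rot: [-0.071, -0.672, 0.733, 0.076]
wrist_force: [0.3, 0.2, -3.1]
finger_gap: 0.079
grip_force: 58.7
```

```bash
python3 - <<'E'
from g import *
I={n:arm.snapshot(n)[:,:,::-1] for n in cam}
for n in I: cv2.imwrite(f"pics/{n}2.png",I[n])
a,b=I["side"][20:260,240:500],I["top"][170:410,280:540]
cv2.imwrite("pics/c2.png",cv2.resize(np.hstack([a,b]),None,fx=1.5,fy=1.5))
E
```

```text
3.45 [ 0.5025 -0.2573  0.2386] [-0.071 -0.672  0.733  0.076] [-0.18  0.43  0.35  0.02 -1.7   0.1 ] 0.079 58.72366011142731 [ 0.3  0.2 -3.1]
```

View pics/c2.png

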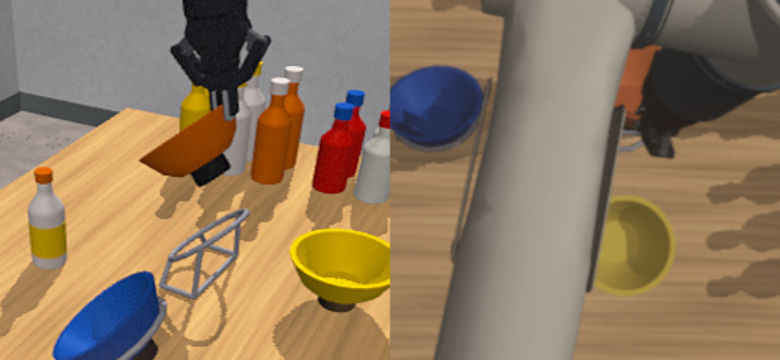

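The orange cover is held and the stand is clear. Next I'll work out the levelled pose above the grey cover.

```bash
cat >>g.py <<'E'
def toolR():
    s=arm.read_state(); w,x,y,z=s["ee_rot"]; return Ro.from_quat([x,y,z,w]),s["tool_pos"]
def save(name,Rl,ol):
    R,p=toolR(); np.save(name,np.r_[(R.inv()*Rl).as_rotvec(),R.inv().apply(ol-p)])
def lidgoal(name,Rl,ol):
    "move so the held lid gets pose Rl,ol"
    k=np.load(name); R,p=toolR(); T=Rl*Ro.from_rotvec(k[:3]).inv(); q=ol-T.apply(k[3:])
    print("tcp",q.round(4),"shift",R.inv().apply(q-p).round(4),"turn",(R.inv()*T).as_rotvec().round(3))
def lidnow(name):
    k=np.load(name); R,p=toolR(); return R*Ro.from_rotvec(k[:3]),R.apply(k[3:])+p
E
python3 - <<'E'
from g import *
# lid in tool: reference tool pose at grasp = [0.478,-.2552,.1171]; now lifted by the difference
Rl,o=standpose([.513,-.2573,-.115]); R,p=toolR()
save("o.npy",Rl,o+p-np.array([.478,-.2552,.1171]))
G=np.array([.4965,.2482]); yaw=np.arctan2(G[1],G[0])
lidgoal("o.npy",Ro.from_euler("z",-.115),np.array([.50,-.257,.23]))
lidgoal("o.npy",Ro.from_euler("z",yaw),np.r_[G,.23])
lidgoal("o.npy",Ro.from_euler("z",yaw),np.r_[G,.13])
E
```

```text
3.55 [ 0.5019 -0.257   0.2374] [-0.071 -0.672  0.733  0.077] [-0.18  0.43  0.34  0.02 -1.7   0.1 ] 0.08 58.72460067272186 [ 0.3  0.5 -2.7]
tcp [ 0.4399 -0.252   0.2894] shift [ 0.0005  0.0717 -0.0378] turn [0.698 0.019 0.005]
tcp [0.4434 0.2195 0.2894] shift [-0.4696  0.1085 -0.0304] turn [ 0.684 -0.063 -0.58 ]
tcp [0.4434 0.2195 0.1894] shift [-0.4696  0.0876  0.0674] turn [ 0.684 -0.063 -0.58 ]
```

Emit:
move_arm(series=[[[0,0.01,-0.02],[0.06,0,0],0],[[0,0.02,-0.035],[0.16,0,0],0],[[0,0.03,-0.04],[0.28,0.01,0],0],[[0,0.042,-0.04],[0.4,0.01,0],0],[[0,0.054,-0.04],[0.52,0.015,0],0],[[0,0.064,-0.038],[0.62,0.02,0],0],[[0,0.07,-0.038],[0.68,0.02,0],0],[[0,0.072,-0.038],[0.698,0.02,0.005],0]], grip_force=70)

```text
time: 4.55
tool_pos: [0.4382, -0.2514, 0.2894]
ee_rot: [0.156, -0.654, 0.716, -0.185]
wrist_force: [-0.4, -0.2, -2.5]
finger_gap: 0.075
grip_force: 73.3
```

```bash
python3 - <<'E'
from g import *
G=np.array([.4965,.2482]); yaw=np.arctan2(G[1],G[0])
Rl,o=lidnow("o.npy"); print(Rl.as_matrix()[:,2].round(3),o.round(4))
lidgoal("o.npy",Ro.from_euler("z",yaw),np.r_[G,.22])
lidgoal("o.npy",Ro.from_euler("z",yaw/2-.06),np.r_[.52,0,.23])
E
```

```text
4.55 [ 0.4382 -0.2514  0.2894] [ 0.156 -0.654  0.716 -0.185] [-0.25 -0.15 -0.26 -0.07 -0.98  0.19] 0.075 73.33946943283081 [-0.4 -0.2 -2.5]
[-0.     0.001  1.   ] [ 0.4984 -0.2566  0.23  ]
tcp [0.4434 0.2195 0.2794] shift [-0.4694  0.0354 -0.0179] turn [ 0.01  -0.273 -0.511]
tcp [ 0.4609 -0.0122  0.2894] shift [-0.2403 -0.0021 -0.0043] turn [ 0.005 -0.136 -0.254]
```

Emit:
move_arm(series=[[[-0.023,0.002,-0.001],[0,-0.013,-0.025],0],[[-0.08,0.006,-0.003],[0.002,-0.046,-0.087],0],[[-0.14,0.01,-0.005],[0.003,-0.082,-0.153],0],[[-0.2,0.015,-0.007],[0.004,-0.117,-0.22],0],[[-0.26,0.02,-0.01],[0.006,-0.152,-0.286],0],[[-0.32,0.024,-0.012],[0.007,-0.187,-0.352],0],[[-0.375,0.028,-0.014],[0.008,-0.218,-0.408],0],[[-0.42,0.032,-0.016],[0.009,-0.245,-0.457],0]])

```text
time: 5.55
tool_pos: [0.4436, 0.172, 0.2803]
ee_rot: [-0.198, 0.817, -0.523, 0.138]
wrist_force: [0.8, -1.1, -2.2]
finger_gap: 0.074
grip_force: 73.3
```

```bash
python3 - <<'E'
from g import *
G=np.array([.4965,.2482]); yaw=np.arctan2(G[1],G[0])
Rl,o=lidnow("o.npy"); print(Rl.as_matrix()[:,2].round(3),o.round(4))
lidgoal("o.npy",Ro.from_euler("z",yaw),np.r_[G,.16])
E
```

```text
5.55 [0.4436 0.172  0.2803] [-0.198  0.817 -0.523  0.138] [ 0.87 -0.26 -0.49  0.27 -0.92 -0.55] 0.074 73.31282258033752 [ 0.8 -1.1 -2.2]
[0.001 0.001 1.   ] [0.4982 0.1976 0.2208]
tcp [0.4434 0.2195 0.2194] shift [-0.0444  0.0108  0.0622] turn [ 0.002 -0.027 -0.05 ]
```

Emit:
move_arm(series=[[[-0.02,0.005,0.015],[0,-0.013,-0.025],0],[[-0.036,0.009,0.035],[0.001,-0.021,-0.04],0],[[-0.044,0.011,0.052],[0.002,-0.027,-0.05],0],[[-0.044,0.011,0.062],[0.002,-0.027,-0.05],0],[[-0.044,0.011,0.062],[0.002,-0.027,-0.05],0]])

```text
time: 6.18
tool_pos: [0.4442, 0.2163, 0.2193]
ee_rot: [-0.201, 0.831, -0.501, 0.133]
wrist_force: [0.4, -0.6, -1.7]
finger_gap: 0.074
grip_force: 73.3
```

```bash
python3 - <<'E'
from g import *
Rl,o=lidnow("o.npy"); print(Rl.as_matrix()[:,2].round(3),o.round(4))
I={n:arm.snapshot(n)[:,:,::-1].copy() for n in cam}
for n in I:
    cv2.imwrite(f"pics/{n}3.png",I[n])
    for k in(0,60,120): cv2.polylines(I[n],[(proj(n,Rl.apply(SH[k:k+60])+o)*16).astype(np.int32)],True,(0,255,0),1,shift=4)
a,b=I["side"][210:430,130:370],I["top"][130:350,110:350]
cv2.imwrite("pics/c3.png",cv2.resize(np.hstack([a,b]),None,fx=1.65,fy=1.65))
E
```

```text
6.175 [0.4442 0.2163 0.2193] [-0.201  0.831 -0.501  0.133] [ 0.92 -0.18 -0.61  0.33 -0.73 -0.64] 0.074 73.28935503959656 [ 0.4 -0.6 -1.7]
[-0.     0.001  1.   ] [0.4974 0.2447 0.1599]
```

View pics/c3.png

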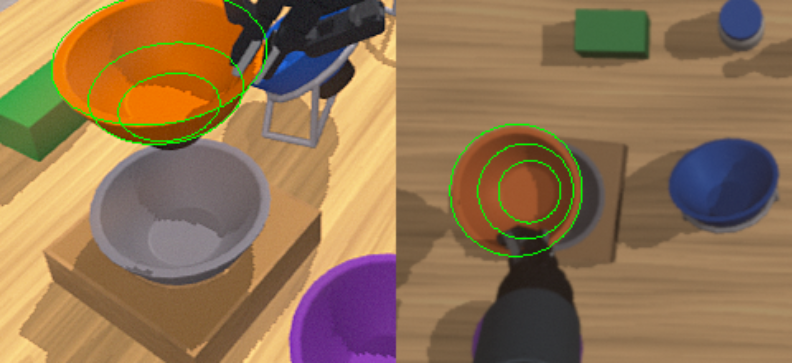

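```bash
cat >>g.py <<'E'
def colmask(n,img,c):
    h=cv2.cvtColor(img,cv2.COLOR_RGB2HSV).astype(int); H,S,V=h[...,0],h[...,1],h[...,2]
    if c=="orange": m=(H<(15 if n=="side" else 13))&(S>(180 if n=="side" else 160))&(V>25)
    else: m=(H>98)&(H<128)&(S>90)&(V>15)
    care=~(((S<90)&(V<110)) | (V<40))
    care=cv2.erode(care.astype(np.uint8),np.ones((3,3)))
    return m.astype(np.uint8),care
def fitheld(c,o,imgs,tilt=(0,0)):
    D={}
    for n,img in imgs.items():
        m,k=colmask(n,img,c); m=comp(cv2.morphologyEx(m,cv2.MORPH_OPEN,np.ones((2,2))),proj(n,(np.array(o)+[0,0,.05])[None])[0]); D[n]=(m,k); print(n,m.sum())
    def cost(p,sel):
        R=Ro.from_rotvec([p[3],p[4],0])
        return sum((abs(sil(n,R.apply(SH)+p[:3])-D[n][0])*D[n][1]).sum() for n in sel)
    for sel in (list(D),)+tuple([[n] for n in D] if len(D)>1 else []):
        p0=np.r_[o,tilt]; S=np.vstack([p0,p0+np.diag([.006,.006,.006,.06,.06])])
        r=minimize(cost,p0,args=(sel,),method="Nelder-Mead",options=dict(initial_simplex=S,xatol=1e-4,fatol=.2,maxiter=500)); print(sel,r.x.round(4),round(r.fun),round(cost(p0,sel)))
E
python3 - <<'E'
from g import *
Rl,o=lidnow("o.npy")
fitheld("orange",o,{n:cv2.imread(f"pics/{n}3.png")[:,:,::-1].copy() for n in cam})
E
```

```text
6.275 [0.4445 0.2166 0.2208] [-0.203  0.831 -0.501  0.133] [ 0.92 -0.19 -0.61  0.33 -0.73 -0.64] 0.076 73.29709768295288 [-0.5  0.7 -1.2]
side 5967
top 4340
['side', 'top'] [0.49   0.2453 0.1578 0.084  0.0491] 2195 3306
['side'] [ 0.5293  0.2083  0.1187 -0.0322 -0.0602] 1815 2925
['top'] [0.4914 0.2426 0.1619 0.068  0.0258] 90 380
```

```bash
python3 - <<'E'
from g import *
Rl,o=lidnow("o.npy"); I=cv2.imread("pics/side3.png")[:,:,::-1].copy(); h=cv2.cvtColor(I,cv2.COLOR_RGB2HSV).astype(int)
s=sil("side",SH+o)>.9; m,k=colmask("side",I,"orange"); b=s&(m==0)&(k>0)
print(s.sum(),b.sum(),np.percentile(h[b],[5,25,50,75,95],axis=0))
w=h[380:470,20:150].reshape(-1,3); print(np.percentile(w,[1,5,50,95,99],axis=0))
E
```

```text
6.275 [0.4445 0.2166 0.2208] [-0.203  0.831 -0.501  0.133] [ 0.92 -0.19 -0.61  0.33 -0.73 -0.64] 0.076 73.29709768295288 [-0.5  0.7 -1.2]
9014 2008 [[ 15.   113.35 152.  ]
 [ 15.   255.   228.75]
 [ 15.   255.   241.  ]
 [ 15.   255.   243.  ]
 [ 21.   255.   247.65]]
[[ 16. 115. 216.]
 [ 17. 118. 223.]
 [ 18. 125. 236.]
 [ 20. 131. 247.]
 [ 21. 134. 249.]]
```

```bash
sed -i 's/m=(H<(15 if n=="side" else 13))&(S>(180 if n=="side" else 160))/m=(H<(18 if n=="side" else 13))\&(S>(195 if n=="side" else 160))/' g.py
python3 - <<'E'
from g import *
Rl,o=lidnow("o.npy")
fitheld("orange",o,{n:cv2.imread(f"pics/{n}3.png")[:,:,::-1].copy() for n in cam})
E
```

```text
6.275 [0.4445 0.2166 0.2208] [-0.203  0.831 -0.501  0.133] [ 0.92 -0.19 -0.61  0.33 -0.73 -0.64] 0.076 73.29709768295288 [-0.5  0.7 -1.2]
side 8327
top 4340
['side', 'top'] [ 0.4944  0.242   0.1576 -0.0215  0.0362] 381 1034
['side'] [ 0.4913  0.2461  0.1611 -0.0005  0.0506] 186 653
['top'] [0.4914 0.2426 0.1619 0.068  0.0258] 90 380
```

```bash
python3 - <<'E'
from g import *
Rl,o=lidnow("o.npy"); save("o.npy",Ro.from_rotvec([-.0205,.0375,0])*Rl,np.array([.4938,.2425,.158]))
G=np.array([.4965,.2482]); yaw=Rl.as_euler("zyx")[0]
for z in(.15,.07,.04,.036): lidgoal("o.npy",Ro.from_euler("z",yaw),np.r_[G,z])
E
```

```text
6.275 [0.4445 0.2166 0.2208] [-0.203  0.831 -0.501  0.133] [ 0.92 -0.19 -0.61  0.33 -0.73 -0.64] 0.076 73.29709768295288 [-0.5  0.7 -1.2]
tcp [0.4451 0.2211 0.2105] shift [-0.004   0.0026  0.0102] turn [ 0.04  -0.     0.001]
tcp [0.4451 0.2211 0.1305] shift [-0.0054  0.0402  0.0808] turn [ 0.04  -0.     0.001]
tcp [0.4451 0.2211 0.1005] shift [-0.006   0.0543  0.1073] turn [ 0.04  -0.     0.001]
tcp [0.4451 0.2211 0.0965] shift [-0.0061  0.0562  0.1108] turn [ 0.04  -0.     0.001]
```

Emit:
move_arm(series=[[[-0.002,0.001,0.005],[0.02,0,0],0],[[-0.004,0.003,0.01],[0.04,0,0],0],[[-0.004,0.012,0.03],[0.04,0,0],0],[[-0.005,0.022,0.05],[0.04,0,0],0],[[-0.005,0.031,0.065],[0.04,0,0],0],[[-0.005,0.036,0.072],[0.04,0,0],0],[[-0.005,0.036,0.072],[0.04,0,0],0]])

```text
time: 7.15
tool_pos: [0.4446, 0.2203, 0.1399]
ee_rot: [-0.219, 0.826, -0.498, 0.143]
wrist_force: [0.5, -0.1, -2.0]
finger_gap: 0.076
grip_force: 73.3
```

```bash
python3 - <<'E'
from g import *
I={n:arm.snapshot(n).copy() for n in cam}
for n in I: cv2.imwrite(f"pics/{n}4.png",I[n][:,:,::-1])
Rl,o=lidnow("o.npy"); print(Rl.as_matrix()[:,2].round(3),o.round(4))
fitheld("orange",o,I)
yaw=Rl.as_euler("zyx")[0]; lidgoal("o.npy",Ro.from_euler("z",yaw),np.array([.4965,.2482,.036]))
E
```

```text
7.15 [0.4446 0.2203 0.1399] [-0.219  0.826 -0.498  0.143] [ 0.88 -0.12 -0.88  0.6  -0.39 -0.91] 0.076 73.3253538608551 [ 0.5 -0.1 -2. ]
[-0.001 -0.     1.   ] [0.4964 0.2483 0.0804]
side 7617
top 3734
['side', 'top'] [0.4962 0.2478 0.081  0.0049 0.0063] 508 579
['side'] [0.4975 0.248  0.0802 0.0106 0.0018] 309 386
['top'] [ 0.5015  0.2534  0.0723  0.0862 -0.1236] 44 193
tcp [0.4451 0.2211 0.0965] shift [-0.0007  0.0224  0.0383] turn [-0.001 -0.     0.   ]
```

Emit:
move_arm(series=[[[0,0.003,0.005],[0,0,0],0],[[0,0.006,0.01],[0,0,0],0],[[0,0.009,0.015],[0,0,0],0],[[0,0.012,0.02],[0,0,0],0],[[0,0.014,0.024],[0,0,0],0],[[0,0.015,0.026],[0,0,0],0]])

```text
time: 8.0
tool_pos: [0.4446, 0.2202, 0.109]
ee_rot: [-0.219, 0.827, -0.498, 0.143]
wrist_force: [-0.2, 0.2, -2.7]
finger_gap: 0.073
grip_force: 73.3
```

```bash
python3 - <<'E'
from g import *
Rl,o=lidnow("o.npy"); print(Rl.as_matrix()[:,2].round(3),o.round(4))
yaw=Rl.as_euler("zyx")[0]; lidgoal("o.npy",Ro.from_euler("z",yaw),np.array([.4965,.2482,.036]))
E
```

```text
8.0 [0.4446 0.2202 0.109 ] [-0.219  0.827 -0.498  0.143] [ 0.8  -0.08 -0.99  0.84 -0.24 -1.09] 0.073 73.30430746078491 [-0.2  0.2 -2.7]
[0.001 0.002 1.   ] [0.4959 0.2472 0.0484]
tcp [0.4451 0.2211 0.0965] shift [-0.0008  0.0055  0.0112] turn [ 0.002 -0.001  0.   ]
```

Emit:
move_arm(series=[[[0,0.001,0.002],[0,0,0],0],[[0,0.002,0.004],[0,0,0],0],[[0,0.003,0.006],[0,0,0],0],[[-0.001,0.004,0.008],[0,0,0],0],[[-0.001,0.0045,0.009],[0,0,0],0],[[-0.001,0.005,0.01],[0,0,0],0]])

```text
time: 8.75
tool_pos: [0.4451, 0.2215, 0.0985]
ee_rot: [-0.219, 0.827, -0.498, 0.143]
wrist_force: [0.1, -0.4, -2.7]
finger_gap: 0.072
grip_force: 73.3
```

```bash
python3 - <<'E'
from g import *
I={n:arm.snapshot(n).copy() for n in cam}
for n in I: cv2.imwrite(f"pics/{n}5.png",I[n][:,:,::-1])
Rl,o=lidnow("o.npy"); print(Rl.as_matrix()[:,2].round(3),o.round(4))
fitheld("orange",o,I)
yaw=Rl.as_euler("zyx")[0]; lidgoal("o.npy",Ro.from_euler("z",yaw),np.array([.4965,.2482,.036]))
E
```

```text
8.75 [0.4451 0.2215 0.0985] [-0.219  0.827 -0.498  0.143] [ 0.73 -0.06 -1.03  1.03 -0.16 -1.22] 0.072 73.30400347709656 [ 0.1 -0.4 -2.7]
[0.    0.001 1.   ] [0.4965 0.2484 0.0379]
side 7293
top 3415
['side', 'top'] [ 0.4996  0.2484  0.0371  0.0021 -0.0438] 568 614
['side'] [0.4971 0.2487 0.0388 0.0093 0.0108] 376 448
['top'] [ 0.4939  0.2486  0.0385  0.0523 -0.0066] 68 166
tcp [0.4451 0.2211 0.0965] shift [0.0002 0.0011 0.0016] turn [ 0.001 -0.001  0.   ]
```

Emit:
move_arm(series=[[[0,0.0005,0.001],[0,0,0],0],[[0,0.001,0.0015],[0,0,0],0],[[0,0.001,0.002],[0,0,0],0],[[0,0.001,0.002],[0,0,0],0]])

```text
time: 9.35
tool_pos: [0.4453, 0.2214, 0.0963]
ee_rot: [-0.219, 0.827, -0.498, 0.143]
wrist_force: [-0.0, 0.4, -2.5]
finger_gap: 0.077
grip_force: 73.3
```

Emit:
move_arm(series=[[[0,0.0004,0.0008],[0,0,0],0],[[0,0.0008,0.0016],[0,0,0],0],[[0,0.0008,0.0016],[0,0,0],0]])

```text
time: 9.72
tool_pos: [0.4453, 0.2213, 0.0943]
ee_rot: [-0.219, 0.827, -0.498, 0.143]
wrist_force: [1.1, 0.2, -2.3]
finger_gap: 0.073
grip_force: 73.3
```

Emit:
move_arm(series=[[[0,0.0004,0.0008],[0,0,0],0],[[0,0.0008,0.0016],[0,0,0],0],[[0,0.0008,0.0016],[0,0,0],0]])

```text
time: 10.1
tool_pos: [0.4458, 0.2218, 0.0932]
ee_rot: [-0.22, 0.826, -0.498, 0.143]
wrist_force: [-1.4, 0.6, -0.6]
finger_gap: 0.071
grip_force: 74.0
```

```bash
python3 - <<'E'
from g import *
I={n:arm.snapshot(n)[:,:,::-1].copy() for n in cam}
a,b=I["side"][240:430,140:370],I["top"][160:350,120:350]
cv2.imwrite("pics/c6.png",cv2.resize(np.hstack([a,b]),None,fx=1.7,fy=1.7))
E
```

```text
10.1 [0.4458 0.2218 0.0932] [-0.22   0.826 -0.498  0.143] [ 0.65 -0.05 -1.06  1.2  -0.11 -1.33] 0.071 73.96690964698792 [-1.4  0.6 -0.6]
```

View pics/c6.png

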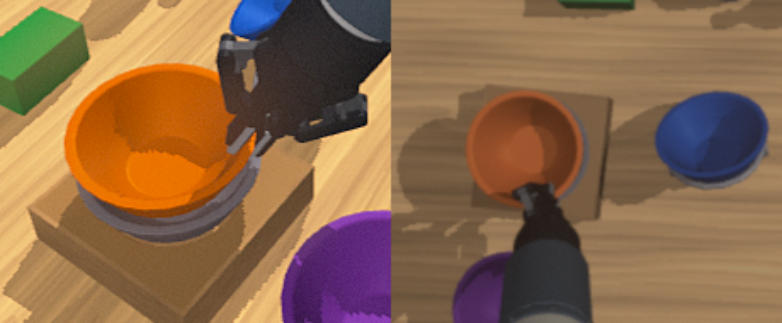

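The crop shows the orange cover level and centred in the grey one, with contact just starting. I'll ease it a touch further and let go slowly.

Emit:
move_arm(series=[[[0,0.0003,0.0006],[0,0,0],0],[[0,0.0003,0.0006],[0,0,0],0]])

```text
time: 10.45
tool_pos: [0.446, 0.222, 0.093]
ee_rot: [-0.22, 0.826, -0.498, 0.144]
wrist_force: [-2.9, -2.4, 5.3]
finger_gap: 0.077
grip_force: 75.0
```

Emit:
move_arm(series=[[[0,0,0],[0,0,0],0.09],[[0,0,0],[0,0,0],0.12],[[0,0,0],[0,0,0],0.16],[[0,0,0],[0,0,0],0.2],[[0,0,0],[0,0,0],0.25],[[0,0,0],[0,0,0],0.3]], grip_force=20)

```text
time: 11.2
tool_pos: [0.4454, 0.2215, 0.0919]
ee_rot: [-0.219, 0.827, -0.498, 0.143]
wrist_force: [-0.3, 0.1, 0.0]
finger_gap: 0.296
grip_force: 0.0
```

```bash
python3 - <<'E'
from g import *
I={n:arm.snapshot(n).copy() for n in cam}
for n in I: cv2.imwrite(f"pics/{n}7.png",I[n][:,:,::-1])
fitheld("orange",[.4965,.2482,.036],I)
E
```

```text
11.2 [0.4454 0.2215 0.0919] [-0.219  0.827 -0.498  0.143] [ 0.63 -0.05 -1.06  1.23 -0.1  -1.35] 0.296 0.0 [-0.3  0.1  0. ]
side 7029
top 3376
['side', 'top'] [ 0.4997  0.2492  0.0319  0.0143 -0.0041] 580 758
['side'] [0.5008 0.2484 0.0308 0.022  0.0303] 382 586
['top'] [ 0.5055  0.2545  0.0245  0.0972 -0.1328] 52 172
```

Emit:
move_arm(series=[[[0,0,-0.008],[0,0,0],0.3],[[0,0,-0.02],[0,0,0],0.35],[[0,0,-0.035],[0,0,0],0.38],[[0,0,-0.055],[0,0,0],0.38],[[0,0,-0.08],[0,0,0],0.38],[[0,0,-0.105],[0,0,0],0.38],[[0,0,-0.13],[0,0,0],0.38],[[0,0,-0.14],[0,0,0],0.38]])

```text
time: 12.3
tool_pos: [0.3815, 0.1911, 0.2144]
ee_rot: [-0.221, 0.826, -0.498, 0.143]
wrist_force: [-0.4, 0.2, 0.2]
finger_gap: 0.379
grip_force: 0.0
```

```bash
python3 - <<'E'
from g import *
I={n:arm.snapshot(n).copy() for n in cam}
for n in I: cv2.imwrite(f"pics/{n}8.png",I[n][:,:,::-1])
fitheld("orange",[.4965,.2482,.036],I)
# blue refit from side/top
M={"side":comp(mask(I["side"],"blue"),(315,235)),"top":comp(mask(I["top"],"blue"),(308,235))}
p0=[.507,.007,.19]; d=[.01,.01,.15]
print(fit(M,standpose,p0,d),[fit({n:M[n]},standpose,p0,d)[:2] for n in M])
for p in([.5073,.008,.192],[.5102,.0076,.1324],[.5045,.0056,.2725]):
  for n in M:
    ys,xs=np.nonzero(M[n]); R,o=standpose(p); q=proj(n,R.apply(SH[120:])+o)
    print(n,xs.min(),ys[xs.argmin()],xs.max(),ys[xs.argmax()],ys.min(),ys.max(),q.min(0).round(1),q.max(0).round(1))
stand_goal(p0,(.08,0))
E
```

```text
12.3 [0.3815 0.1911 0.2144] [-0.221  0.826 -0.498  0.143] [ 1.08 -0.38 -0.81  0.45 -0.75 -0.87] 0.379 0.0 [-0.4  0.2  0.2]
side 7667
top 3671
['side', 'top'] [0.499  0.2499 0.0324 0.0224 0.012 ] 320 575
['side'] [0.5027 0.2468 0.0284 0.0144 0.0176] 70 420
['top'] [0.4952 0.2474 0.0358 0.0526 0.0105] 77 155
(array([0.508 , 0.009 , 0.1625]), np.float64(1618.1875), {'side': 1769, 'top': 2556}) [(array([ 0.5233,  0.0207, -0.0867]), np.float64(1010.75)), (array([0.5056, 0.0047, 0.2973]), np.float64(266.9375))]
side 275 255 328 228 205 266 [273.5 200.2] [342.7 259.5]
top 276 238 340 230 215 264 [274.1 211.8] [342.  262.3]
side 275 255 328 228 205 266 [272.  200.3] [341.9 257.2]
top 276 238 340 230 215 264 [274.7 210.7] [342.9 260.7]
side 275 255 328 228 205 266 [275.9 199.2] [344.2 261.3]
top 276 238 340 230 215 264 [274.7 212.8] [342.1 264.1]
shift [0.2152 0.0066 0.0235] turn [-0.738  0.031  0.297]
shift [0.2152 0.0066 0.0235] turn [-0.044 -1.036 -2.656]
shift [0.2091 0.06   0.0828] turn [-0.738  0.031  0.297]
shift [0.2091 0.06   0.0828] turn [-0.044 -1.036 -2.656]
```

```bash
python3 - <<'E'
from g import *
stand_goal([.506,.007,.2],(.085,))
E
```

```text
12.4 [0.3817 0.1913 0.2141] [-0.221  0.826 -0.498  0.143] [ 1.08 -0.38 -0.81  0.45 -0.75 -0.87] 0.377 0.0 [-0.7  0.4 -0.2]
shift [0.2153 0.0041 0.0194] turn [-0.739  0.03   0.287]
shift [0.2153 0.0041 0.0194] turn [-0.042 -1.039 -2.665]
```

Emit:
move_arm(series=[[[0.03,0,0],[-0.1,0.004,0.04],0.38],[[0.07,0.001,0.004],[-0.22,0.009,0.085],0.38],[[0.11,0.002,0.008],[-0.36,0.015,0.14],0.38],[[0.15,0.003,0.013],[-0.5,0.02,0.195],0.38],[[0.19,0.004,0.017],[-0.63,0.026,0.245],0.38],[[0.21,0.004,0.019],[-0.72,0.03,0.28],0.38],[[0.215,0.004,0.0195],[-0.739,0.03,0.287],0.38],[[0.215,0.004,0.0195],[-0.739,0.03,0.287],0.38]], grip_force=60)

```text
time: 13.4
tool_pos: [0.4871, 0.0027, 0.1968]
ee_rot: [0.083, 0.769, -0.63, -0.066]
wrist_force: [-0.1, 0.8, 0.2]
finger_gap: 0.38
grip_force: 0.0
```

```bash
python3 - <<'E'
from g import *
I={n:arm.snapshot(n).copy() for n in cam}
M={"side":comp(mask(I["side"],"blue"),(315,235))}; ys,xs=np.nonzero(M["side"])
print(M["side"].sum(),xs.min(),xs.max(),ys.min(),ys.max(),"rightmost y",ys[xs.argmax()])
p0=[.506,.007,.2]
print(fit(M,standpose,p0,[.01,.01,.1]))
R,o=standpose(p0);q=proj("side",R.apply(SH)+o);print(q.min(0),q.max(0))
stand_goal(p0,(0,))
for n in I: I[n]=I[n][:,:,::-1]
a,b=I["side"][130:300,240:440],I["top"][170:340,240:440]
cv2.imwrite("pics/c9.png",cv2.resize(np.hstack([a,b]),None,fx=2,fy=2))
E
```

```text
13.4 [0.4871 0.0027 0.1968] [ 0.083  0.769 -0.63  -0.066] [ 0.31  0.29  0.06 -0.02 -1.55 -0.11] 0.38 0.0 [-0.1  0.8  0.2]
2750 275 345 201 266 rightmost y 221
(array([0.511 , 0.008 , 0.1151]), np.float64(298.875), {'side': 2750})
[274.4875003  200.03285511] [347.08255089 266.8340456 ]
shift [-0.0001 -0.0004  0.0841] turn [ 0.001 -0.002 -0.   ]
shift [-0.0001 -0.0004  0.0841] turn [-4.000e-03 -1.000e-03  3.141e+00]
```

View pics/c9.png

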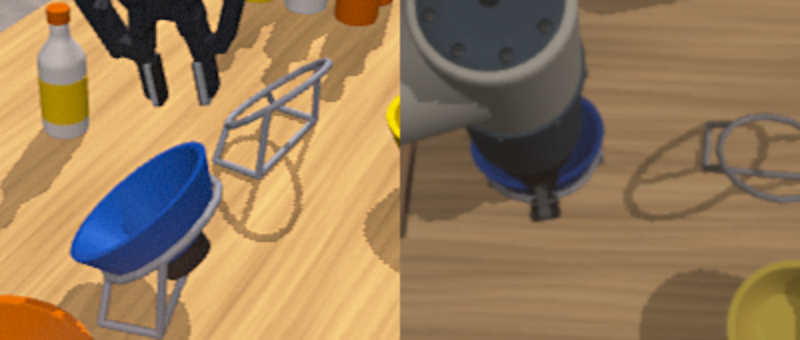

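The crop shows the fingers straddling the line of the blue cover's high rim, and the silhouette limits agree within 2 px. I'll descend and grip.

Emit:
move_arm(series=[[[0,0,0.03],[0,0,0],0.38],[[0,0,0.055],[0,0,0],0.38],[[0,0,0.073],[0,0,0],0.38],[[0,0,0.084],[0,0,0],0.38],[[0,0,0.084],[0,0,0],0.25],[[0,0,0.084],[0,0,0],0.17],[[0,0,0.084],[0,0,0],0.08],[[0,0,0.084],[0,0,0],0.0]], grip_force=70)

```text
time: 14.5
tool_pos: [0.4721, 0.0005, 0.1171]
ee_rot: [0.08, 0.77, -0.63, -0.064]
wrist_force: [2.9, 5.0, 2.4]
finger_gap: 0.076
grip_force: 68.0
```

Emit:
move_arm(series=[[[0,0,0],[0,0,0],0.0],[[0,0,0],[0,0,0],0.0]])

```text
time: 14.75
tool_pos: [0.4721, 0.0005, 0.1171]
ee_rot: [0.08, 0.77, -0.63, -0.064]
wrist_force: [2.6, 4.5, 3.2]
finger_gap: 0.082
grip_force: 68.0
```

Emit:
move_arm(series=[[[0,0,-0.01],[0,0,0],0.0],[[0,0,-0.025],[0,0,0],0.0],[[0,0,-0.045],[0,0,0],0.0],[[0,0,-0.07],[0,0,0],0.0],[[0,0,-0.095],[0,0,0],0.0],[[0,0,-0.115],[0,0,0],0.0],[[0,0,-0.125],[0,0,0],0.0],[[0,0,-0.125],[0,0,0],0.0]])

```text
time: 15.75
tool_pos: [0.4956, 0.0046, 0.2384]
ee_rot: [0.082, 0.77, -0.63, -0.066]
wrist_force: [-0.7, 0.1, -2.0]
finger_gap: 0.08
grip_force: 68.2
```

```bash
python3 - <<'E'
from g import *
Rl,o=standpose([.506,.007,.2]); Rl=Rl*Ro.from_rotvec([0,.04,0]); R,p=toolR()
save("b.npy",Rl,o+p-np.array([.4721,.0005,.1171]))
lidgoal("b.npy",Ro.from_euler("z",.2),np.array([.505,.01,.23]))
E
```

```text
15.75 [0.4956 0.0046 0.2384] [ 0.082  0.77  -0.63  -0.066] [ 0.31  0.3   0.17 -0.02 -1.65 -0.11] 0.08 68.17302346229553 [-0.7  0.1 -2. ]
tcp [ 0.4439 -0.002   0.2873] shift [-0.0036  0.0611 -0.0369] turn [ 0.738 -0.001  0.002]
```

Emit:
move_arm(series=[[[0,0.008,-0.02],[0.06,0,0],0],[[0,0.017,-0.035],[0.17,0,0],0],[[-0.001,0.026,-0.04],[0.3,0,0],0],[[-0.002,0.036,-0.04],[0.43,0,0],0],[[-0.003,0.046,-0.04],[0.55,0,0],0],[[-0.003,0.055,-0.038],[0.66,0,0],0],[[-0.004,0.06,-0.037],[0.72,0,0],0],[[-0.004,0.061,-0.037],[0.738,0,0.002],0]])

```text
time: 16.75
tool_pos: [0.442, -0.0021, 0.2856]
ee_rot: [-0.2, 0.747, -0.612, 0.165]
wrist_force: [0.1, 0.3, -1.6]
finger_gap: 0.076
grip_force: 68.5
```

```bash
python3 - <<'E'
from g import *
lidgoal("b.npy",Ro.from_euler("z",.463),np.array([.4975,.2485,.2]))
E
```

```text
16.75 [ 0.442  -0.0021  0.2856] [-0.2    0.747 -0.612  0.165] [ 0.47 -0.36 -0.51  0.17 -0.91 -0.34] 0.076 68.45563888549805 [ 0.1  0.3 -1.6]
tcp [0.4416 0.221  0.2573] shift [-0.2189 -0.0237  0.0458] turn [ 0.003 -0.133 -0.227]
```

Emit:
move_arm(series=[[[-0.02,-0.002,0.004],[0,-0.012,-0.02],0],[[-0.06,-0.006,0.012],[0.001,-0.036,-0.062],0],[[-0.105,-0.011,0.022],[0.001,-0.064,-0.109],0],[[-0.15,-0.016,0.031],[0.002,-0.091,-0.155],0],[[-0.185,-0.02,0.039],[0.002,-0.112,-0.19],0],[[-0.21,-0.023,0.044],[0.003,-0.127,-0.217],0],[[-0.219,-0.024,0.046],[0.003,-0.133,-0.227],0],[[-0.219,-0.024,0.046],[0.003,-0.133,-0.227],0]])

```text
time: 17.75
tool_pos: [0.444, 0.2217, 0.2581]
ee_rot: [-0.221, 0.821, -0.509, 0.138]
wrist_force: [-0.2, -0.3, -1.0]
finger_gap: 0.082
grip_force: 68.5
```

```bash
python3 - <<'E'
from g import *
I={n:arm.snapshot(n).copy() for n in cam}
for n in I: cv2.imwrite(f"pics/{n}10.png",I[n][:,:,::-1])
Rl,o=lidnow("b.npy"); print(Rl.as_matrix()[:,2].round(3),o.round(4))
fitheld("blue",o,I)
E
```

```text
17.75 [0.444  0.2217 0.2581] [-0.221  0.821 -0.509  0.138] [ 0.95 -0.23 -0.57  0.34 -0.79 -0.68] 0.082 68.52082371711731 [-0.2 -0.3 -1. ]
[-0.001  0.     1.   ] [0.5    0.2485 0.2014]
side 8865
top 4876
['side', 'top'] [0.4951 0.2499 0.2014 0.0202 0.0051] 289 763
['side'] [0.4962 0.2496 0.201  0.0221 0.0071] 170 494
['top'] [0.4924 0.2616 0.1781 0.1141 0.0244] 23 269
```

```bash
python3 - <<'E'
from g import *
I={n:cv2.imread(f"pics/{n}8.png")[:,:,::-1].copy() for n in cam}
D={n:(comp(colmask(n,I[n],"orange")[0],proj(n,np.array([[.4975,.249,.08]]))[0]),colmask(n,I[n],"orange")[1]) for n in I}
c=lambda p:sum((abs(sil(n,SH+[p[0],p[1],.036])-D[n][0])*D[n][1]).sum() for n in D)
r=minimize(c,[.4975,.249],method="Nelder-Mead",options=dict(initial_simplex=[[.4975,.249],[.503,.249],[.4975,.254]])); print(r.x,r.fun); G=r.x
Rl,o=lidnow("b.npy"); save("b.npy",Ro.from_rotvec([.02,.006,0])*Rl,np.array([.4953,.25,.2012])); yaw=Rl.as_euler("zyx")[0]
for z in(.19,.11): lidgoal("b.npy",Ro.from_euler("z",yaw),np.r_[G,z])
E
```

```text
17.85 [0.444  0.2211 0.2586] [-0.221  0.82  -0.509  0.139] [ 0.95 -0.23 -0.57  0.34 -0.79 -0.68] 0.079 68.52300524711609 [ 0.4 -0.9 -1.3]
[0.4993623  0.25003325] 381.25
tcp [0.4478 0.2223 0.2477] shift [0.0006 0.0021 0.0114] turn [-0.005  0.017 -0.01 ]
tcp [0.4478 0.2223 0.1677] shift [0.0004 0.0424 0.0805] turn [-0.005  0.017 -0.01 ]
```

Emit:
move_arm(series=[[[0.0,0.001,0.005],[-0.002,0.008,-0.005],0],[[0,0.002,0.012],[-0.005,0.017,-0.01],0],[[0,0.012,0.03],[-0.005,0.017,-0.01],0],[[0,0.022,0.05],[-0.005,0.017,-0.01],0],[[0,0.033,0.067],[-0.005,0.017,-0.01],0],[[0,0.04,0.078],[-0.005,0.017,-0.01],0],[[0,0.042,0.08],[-0.005,0.017,-0.01],0],[[0,0.042,0.08],[-0.005,0.017,-0.01],0]])

```text
time: 18.85
tool_pos: [0.4478, 0.2234, 0.1687]
ee_rot: [-0.215, 0.822, -0.507, 0.145]
wrist_force: [0.0, 0.6, -1.6]
finger_gap: 0.073
grip_force: 68.5
```

```bash
python3 - <<'E'
from g import *
I={n:arm.snapshot(n).copy() for n in cam}
for n in I: cv2.imwrite(f"pics/{n}11.png",I[n][:,:,::-1])
Rl,o=lidnow("b.npy"); print(Rl.as_matrix()[:,2].round(3),o.round(4))
fitheld("blue",o,I)
lidgoal("b.npy",Ro.from_euler("z",Rl.as_euler("zyx")[0]),np.array([.4988,.2497,.075]))
E
```

```text
18.85 [0.4478 0.2234 0.1687] [-0.215  0.822 -0.507  0.145] [ 0.92 -0.15 -0.79  0.51 -0.51 -0.85] 0.073 68.49301099777222 [ 0.   0.6 -1.6]
[-0.001 -0.002  1.   ] [0.4996 0.2518 0.1117]
side 7915
top 3953
['side', 'top'] [0.4987 0.2516 0.1124 0.0103 0.0054] 218 288
['side'] [0.4992 0.2519 0.1124 0.0141 0.0032] 168 229
['top'] [0.4916 0.2546 0.1032 0.0405 0.0714] 15 59
tcp [0.4473 0.2219 0.1327] shift [0.0007 0.0197 0.0309] turn [-0.002  0.001 -0.   ]
```

Emit:
move_arm(series=[[[0,0.004,0.007],[0,0,0],0],[[0.001,0.009,0.014],[0,0,0],0],[[0.001,0.013,0.021],[0,0,0],0],[[0.001,0.017,0.026],[0,0,0],0],[[0.001,0.0195,0.03],[0,0,0],0],[[0.001,0.0195,0.03],[0,0,0],0]])

```text
time: 19.7
tool_pos: [0.4467, 0.2207, 0.1323]
ee_rot: [-0.214, 0.822, -0.507, 0.145]
wrist_force: [0.2, 0.0, -1.7]
finger_gap: 0.077
grip_force: 68.4
```

```bash
python3 - <<'E'
from g import *
I={n:arm.snapshot(n).copy() for n in cam}
Rl,o=lidnow("b.npy"); print(Rl.as_matrix()[:,2].round(3),o.round(4))
fitheld("blue",o,I)
lidgoal("b.npy",Ro.from_euler("z",Rl.as_euler("zyx")[0]),np.array([.4988,.2497,.067]))
E
```

```text
19.7 [0.4467 0.2207 0.1323] [-0.214  0.822 -0.507  0.145] [ 0.88 -0.11 -0.9   0.65 -0.37 -0.98] 0.077 68.42190027236938 [ 0.2  0.  -1.7]
[-0.    -0.001  1.   ] [0.4985 0.249  0.0753]
side 7574
top 3629
['side', 'top'] [0.497  0.2493 0.0768 0.0148 0.0067] 141 199
['side'] [4.979e-01 2.497e-01 7.640e-02 2.080e-02 2.000e-04] 116 167
['top'] [0.4942 0.2487 0.0749 0.0151 0.021 ] 14 31
tcp [0.4473 0.2219 0.1247] shift [-0.0007  0.0036  0.0075] turn [-0.001  0.    -0.   ]
```

Emit:
move_arm(series=[[[0,0.001,0.002],[0,0,0],0],[[0,0.002,0.004],[0,0,0],0],[[0,0.003,0.006],[0,0,0],0],[[0,0.0036,0.0075],[0,0,0],0],[[0,0.0036,0.0075],[0,0,0],0]])

```text
time: 20.42
tool_pos: [0.4477, 0.2215, 0.125]
ee_rot: [-0.215, 0.822, -0.507, 0.145]
wrist_force: [0.4, 0.4, -0.0]
finger_gap: 0.074
grip_force: 69.1
```

Emit:
move_arm(series=[[[0,0.0005,0.001],[0,0,0],0],[[0,0.0008,0.0016],[0,0,0],0],[[0,0.0008,0.0016],[0,0,0],0]])

```text
time: 20.8
tool_pos: [0.4484, 0.2221, 0.1246]
ee_rot: [-0.216, 0.822, -0.506, 0.146]
wrist_force: [-2.6, -3.3, 7.4]
finger_gap: 0.07
grip_force: 70.8
```

Emit:
move_arm(series=[[[0,-0.0003,-0.0006],[0,0,0],0.09],[[0,-0.0004,-0.001],[0,0,0],0.12],[[0,-0.0004,-0.001],[0,0,0],0.16],[[0,-0.0004,-0.001],[0,0,0],0.2],[[0,-0.0004,-0.001],[0,0,0],0.25],[[0,-0.0004,-0.001],[0,0,0],0.3],[[0,0,-0.01],[0,0,0],0.3],[[0,0,-0.02],[0,0,0],0.32]], grip_force=20)

```text
time: 21.8
tool_pos: [0.4382, 0.2167, 0.1399]
ee_rot: [-0.214, 0.822, -0.507, 0.145]
wrist_force: [-0.3, 0.2, 0.0]
finger_gap: 0.322
grip_force: 0.0
```

Emit:
move_arm(series=[[[0,0,-0.02],[0,0,0],0.35],[[0,0,-0.045],[0,0,0],0.38],[[0,0,-0.07],[0,0,0],0.38],[[0,0,-0.1],[0,0,0],0.38],[[0,0,-0.13],[0,0,0],0.38],[[0,0,-0.15],[0,0,0],0.38],[[0,0,-0.15],[0,0,0],0.38]])

```text
time: 22.68
tool_pos: [0.3698, 0.1869, 0.2713]
ee_rot: [-0.216, 0.822, -0.506, 0.145]
wrist_force: [0.3, 0.0, -0.4]
finger_gap: 0.377
grip_force: 0.0
```

```bash
python3 - <<'E'
from g import *
I={n:arm.snapshot(n).copy() for n in cam}
fitheld("blue",[.4988,.2497,.067],I)
a,b=I["side"][170:470,100:390,::-1],I["top"][110:410,110:400,::-1]
cv2.imwrite("pics/c12.png",cv2.resize(np.hstack([a,b]),None,fx=1.37,fy=1.37))
E
```

```text
22.675 [0.3698 0.1869 0.2713] [-0.216  0.822 -0.506  0.145] [ 1.15 -0.43 -0.68  0.42 -0.96 -0.86] 0.377 0.0 [ 0.3  0.  -0.4]
side 7857
top 3877
['side', 'top'] [0.502  0.2487 0.0659 0.0211 0.0262] 222 592
['side'] [0.5045 0.2477 0.0638 0.0288 0.0141] 113 527
['top'] [0.4983 0.2489 0.0645 0.0216 0.0016] 23 64
```

View pics/c12.png

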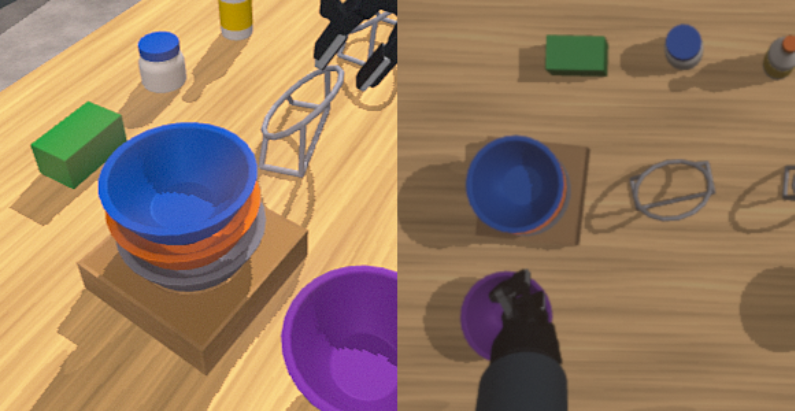

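The last crop shows blue nested in orange nested in grey. The stack is even, the heights fit the 32 mm steps, the gripper is clear and the other goods have not moved. I'm handing in.

```bash
python3 -c "
from bench import arm
print(arm.finish_job())"
```

```text
the job is handed in; nothing more can be done
None
```

I handed the job in at about 23 s. The orange cover sits in the grey one and the blue in the orange; both are let go and fully down by the measured heights, and level to within about 2 degrees. Grey is still in the carton, and nothing else I could see in the final picture had moved.

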